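# Lift the basket of masses out of the drying jar and onto the balance

### The job

The clean brass masses hang in their wire basket down in the tall drying jar: take the lifting hook from its rack, catch the basket's bail with it, bring the basket out upright and set it gently in the middle of the balance pan. Then unhook it and hang the hook back in a free fork of the rack. Keep your fingers off the basket, don't knock the glass jar, and leave the other things on the bench where they are.

Things in the scene. Friction and masses are not known exactly. Their poses are not given: they have to be found in the camera images.
- hook: Lifting hook, 150 mm long, hanging upright in a fork of the rack. Origin: centre of the underside of its collar, z up along the handle. Steel collar 24 mm across, z 0 to 6 mm. Wooden handle of 20 x 20 mm square section (sides along x, y), z 6 to 72 mm. Below, a flat steel strip (4 mm along x, 16 mm along y) runs down to z = -78 mm and turns to +x into an upturned hook. About 110 g.
- hook_grip (a point): Where to grip the hook's handle: on its axis, 45 mm above the collar's underside.
- hook_seat (a point): Centre line of a bail bar lying in the hook: x = +5, y = 0, z = -72 mm from the hook's origin; axes as the hook. The hook is 16 mm wide (y); floor 4 mm thick with its upper face at z = -74 mm, underside -78; the tip leans out to at most x = +16 mm and ends at z = -61 mm. Inside it is 6 mm wide at the floor, 9 mm at the mouth (strip face at x = +2 mm).
- paddle: Stirring paddle in the other fork: same length, collar and strip as the lifting hook, but with a round wooden handle 20 mm across and, instead of a hook, a flat blade 44 mm wide and 34 mm high at its lower end. Leave it. Origin and axes as the hook's.
- rack: Fixed grey steel tool rack, base 110 (x) x 180 (y) mm, 94 mm high, open frame with two end posts and a top bar at x = +30 mm, two level open-fronted forks reaching to -x, 110 mm apart. Nothing stands above the prongs but the two tools, whose handle tops are 166 mm above the table. Origin: centre of the base's underside, on the table.
- fork_right (a point): Seat of the fork at the rack's y = -55 mm: middle of the slot, level with the prong tops (94 mm up); axes as the rack. Slot 9 mm wide along x, open at its front end 23 mm to -x of here, closed 37 mm to +x. A tool's strip stands in it, wide side along the slot (tool turned a quarter turn to the rack), the collar's underside resting at this point.
- fork_left (a point): The same for the fork at the rack's y = +55 mm. Each prong ends at the front in a lip 3 mm high and 3 mm thick: raise a tool at least 5 mm and draw it out to the front (-x) until its strip is clear of the prongs; put it back the same way.
- basket: Stainless wire basket, 54 (x) x 60 (y) mm, 30 mm deep, with four brass masses (tops below 27 mm), about 240 g in all. Two rim wires stick out as ears to y = +-39 mm, 28 mm up; by these it hangs on the jar's ledges, bottom 18 mm above the table, sides nearly parallel to the jar's. Origin: centre of the underside, z up.
- bail_top (a point): Middle of the level top bar of the basket's stiff welded bail, on the wire's centre line, 62 mm above the basket's bottom. The bail is an arch of 4 mm wire in the basket's plane x = 0, feet at y = +-28 mm, top bar level from y = -19 to +19 mm; below the bar the space is free down to 30 mm above the bottom.
- jar: Fixed tall square glass drying jar, open at the top: 92 mm square outside, 84 mm inside, walls 4 mm, inner floor at 6 mm, rim 155 mm above the table. On the inner walls at +y and -y a white ledge juts in 10 mm, its top at 44 mm. Origin: centre of the underside; sides along its x and y.
- balance: Fixed electronic balance, 200 (x) x 140 (y) mm, keys and display towards -x; rigid square steel pan 124 x 124 mm, top 60 mm above the table. Origin: centre of the underside, on the table.
- pan (a point): Centre of the balance pan's upper face; axes as the balance.
- jar_lid: Glass lid of the jar, 96 mm square with a black knob, 36 mm high, lying on the table behind the jar. Leave it. Origin: centre of its underside.
- beaker: Empty glass beaker, 72 mm wide, 90 mm high. Leave it. Origin: centre of its underside.
- weight_box: Open cream plastic box of weights, 75 x 130 mm, about 100 mm high with its lid up. Leave it. Origin: centre of its underside.
- tube_holder: Wooden test-tube holder, 150 x 26 x 16 mm, lying along its x. Leave it. Origin: centre of its underside.
- forceps: Steel forceps, 125 mm long, 5 mm high, lying along their x. Leave them. Origin: centre of the underside.
- rule: Yellow rule, 300 x 28 x 6 mm, lying along its x at the -y side of the bench. Leave it. Origin: centre of its underside.
There are look-alikes about, which are no part of the job. Leave any black or blue look-alike of the hook alone.

How it is judged:
By the outcome, as a careful person would: the job done as asked, in the order asked, and still so for the second after the job is handed in, with the robot touching nothing.
It also fails if it takes over 67 s, if anything falls off the work surface, if the arm or the gripper's body presses on something with over 40 N, if the wrist force passes 120 N, or if a joint passes its speed limit or range.

### The arm

A 6-joint arm with a two-finger parallel gripper is mounted at the origin on the work surface. World frame = base frame: x ahead of the robot, y to its left, z up, the work surface at z = 0. Lengths are in m, angles in degrees, forces in N, time in s.
With the tool pointing down it reaches from about 0.2 to 0.875 m from the base axis. Payload 3.4 kg.
Tool frame: the origin (TCP) lies between the finger pads; the fingertips stand 8 mm ahead of it and the grasp point (between the pads) lies 11 mm behind it; z points along the fingers, y is the direction in which the jaws open and shut (so a half turn about z gives the same grasp; the last joint's range is limited). The gripper opens to 94 mm and grips with 3 to 60 N. Pads are 16 mm wide; open, the fingers measure 119 mm over their backs; the gripper's body (75 mm by 177 mm) begins 78 mm behind the grasp point.
Start: joints at [-6.933, 15.808, 86.224, -0, 77.962, -6.933], TCP at [0.575, -0, 0.213] pointing down, gripper open.
Joint ranges: [-165.64, 165.64], [-43.16, 119.46], [12.63, 154.43], [-67.54, 247.53], [6.08, 155.33], [-154.97, 154.97]. Speed limits (degrees/s): [147.25, 147.25, 180, 180, 180, 180].

### API

Orientations are given as a 3x3 rotation matrix whose columns are the frame's x, y, z axes.
In Python, from station import status, viewer, workorder gives the robot as it stands.
- The arm moves only by the tool carry_out, never from a script. Its argument "plan" is one flat list of numbers, 7 for each row, row after row: the gripper's target within -1 to 1 (shut at 1, half-way at 0, fully open at -1), then the shift along the tool's x, y, z scaled (see below), then the turn, a rotation vector about the tool's x, y, z scaled (see below). In form: [hand, x, y, z, ax, ay, az, hand, x, y, z, ax, ay, az, ...]. A call has 1 to 20 rows; each row is the pose to reach, as a shift and turn from the pose measured when the call began, along the tool's axes at that moment; what a row does not reach only later rows make up. The controller multiplies each number of a shift by 150 mm and each number of a turn by pi/4 rad. A row lasts 1/10 s, in which the tool goes at most 50 mm and 8.59 degrees, less where a joint would pass 70% of its speed; a pose out of reach is approached as far as the arm can. A call with a number of a shift or a turn outside -1 to 1 is refused whole. A call with a gripper value outside its range is refused whole. The fingers move at their own pace and stop on an object; "squeeze" is the grip in N (left out, the last holds). Time passes only in rows, so rows that repeat a pose let the fingers close. It gives the time, the measured TCP pose, the force and the opening at its end, in the units of the state.
- status.state(): the state, without advancing time (a new reading comes with each control period).
- viewer.grab_frame(name): name is "scene" or "side" or "wrist"; returns a dict with "pixels" (400x640x3 uint8, red, green, blue), "mtx" (3x3 intrinsics, pixels), "xyz" and "rotation" of the camera in the world. Camera axes: x right, y up, looking along -z (the intrinsics and any distortion apply to the point x, -y, -z); pixel columns grow to the right and rows downward; lengths in m; the calibration is good to about 2 mm. The wrist camera is an equidistant fisheye: a pixel r from the principal point sees the ray r / f radians off the axis. A picture is of the moment at which its call begins. There is no depth.
- workorder.close_job(): hands the job in, once; it reports no verdict.
The state is a dict: "time": time; "joint_pos": joint angles; "joint_vel": joint speeds; "effort": joint torques, N m; "ee_pos": TCP position; "ee_rot": TCP orientation; "wrist_force": force on the tool from outside, world axes, zero at the start; "torque": the same for the moment, N m; "grip_width": opening from 0.0 (shut) to 1.0 (fully open).
Only numpy, scipy, OpenCV 4.12 (cv2) and the standard library are available. Lean on these libraries where they do the work, as an engineer would, in place of code of your own. Each camera call takes 0.05 s, during which the arm holds its last target. There are 200 camera calls.

## Working session

There is one attempt and no reset: what is moved stays moved. The work goes in short steps, Python scripts to look and compute and a tool call to move; the robot and the scene stay as the last step left them, time stands still between calls to the robot, and variables do not carry over. Pictures are saved under pics/ and viewed, about 8 in all and at most 12, crops included, and the job is handed in when it is done.

Besides the shell and the picture viewer there is one more tool, called after "Emit:" as name(argument=value, ...) on one line, values as JSON. carry_out: Moves the arm, as the interface text tells. Shifts and turns lie within -1 to 1; 1 stands for 150 mm of shift or pi/4 rad of turn. Its arguments: {"type":"object","properties":{"plan":{"type":"array","items":{"type":"number","minimum":-1,"maximum":1}},"squeeze":{"type":"number"}},"required":["plan"]}

```bash
ls; mkdir -p pics
python3 - <<'E'
from station import status, viewer
import cv2,numpy as np,pickle
s=status.state();print(s['time'],s['ee_pos'],s['ee_rot'],s['grip_width'])
d={}
for n in ("scene","side","wrist"):
    f=viewer.grab_frame(n);d[n]=f
    cv2.imwrite(f'pics/{n}0.png',cv2.cvtColor(np.asarray(f['pixels']),cv2.COLOR_RGB2BGR))
    print(n,np.round(f['mtx'],1).tolist(),np.round(f['xyz'],3),np.round(f['rotation'],3).tolist(),[k for k in f])
pickle.dump(d,open('f0.pkl','wb'))
E
```

```text
pics
0.0 [5.74454000e-01 5.06528280e-05 2.12617728e-01] [[-3.91348985e-07  9.99998405e-01 -1.78616026e-03]
 [ 9.99999978e-01  7.64499344e-07  2.08911349e-04]
 [ 2.08912381e-04 -1.78616014e-03 -9.99998383e-01]] 1.0017689456164338
scene [[422.1, 0.0, 324.2], [0.0, 422.1, 195.1], [0.0, 0.0, 1.0]] [1.353 0.853 0.955] [[-0.745, -0.402, 0.533], [0.667, -0.428, 0.61], [-0.017, 0.809, 0.587]] ['pixels', 'mtx', 'xyz', 'rotation']
side [[491.9, 0.0, 324.0], [0.0, 491.9, 200.0], [0.0, 0.0, 1.0]] [ 0.156 -1.211  0.952] [[0.936, 0.201, -0.287], [-0.351, 0.509, -0.786], [-0.012, 0.837, 0.547]] ['pixels', 'mtx', 'xyz', 'rotation']
wrist [[309.7, 0.0, 319.5], [0.0, 309.7, 200.4], [0.0, 0.0, 1.0]] [0.574 0.082 0.383] [[1.0, -0.0, 0.001], [-0.0, 0.96, 0.28], [-0.001, -0.28, 0.96]] ['pixels', 'mtx', 'xyz', 'rotation']
```

View pics/scene0.png

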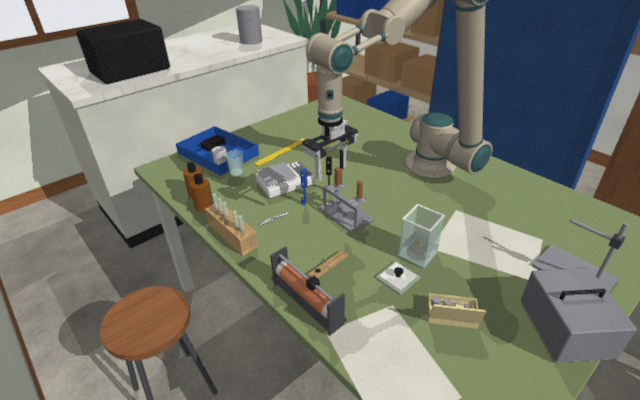

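View pics/side0.png

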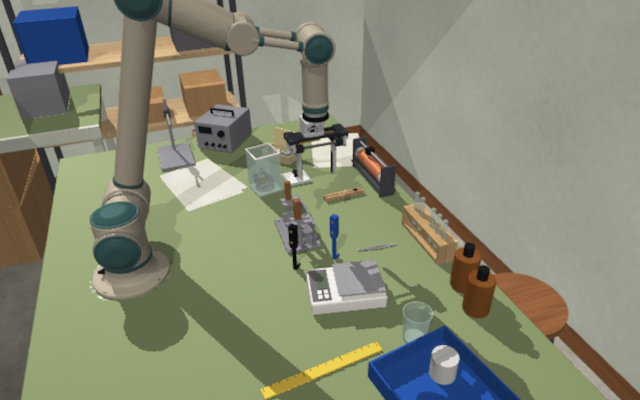

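View pics/wrist0.png

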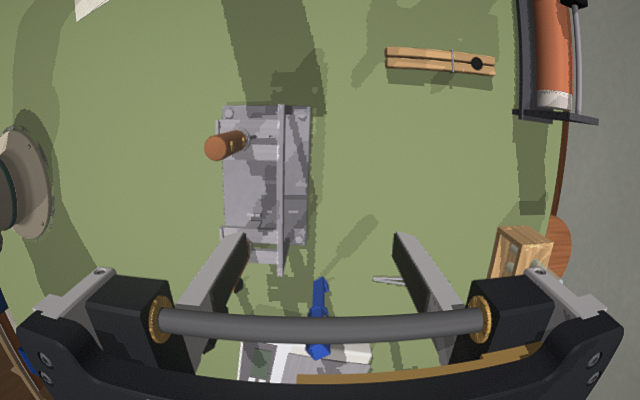

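The scene view shows the rack at (345,205), with two brown-handled tools at (338,178) and (360,188). The jar is at (420,237), the balance at (283,178) and the lid at (398,275). The look-alikes are black at (328,170) and blue at (304,185). In the side view the tools are at (287,190) and (297,208), the jar is at (263,170) and the balance at (346,287). In the wrist view the rack's top bar is on its +x side, and one round-looking tool is at (225,145).

```bash
cat > h.py <<'E'
import numpy as np,cv2,pickle
from station import status,viewer
def grab(n,tag):
    f=viewer.grab_frame(n);f['name']=n;pickle.dump(f,open(f'{tag}.pkl','wb'))
    cv2.imwrite(f'pics/{tag}.png',np.asarray(f['pixels'])[:,:,::-1]);return f
def ray(f,uv,fish=False):
    K=f['mtx'];x=(uv[0]-K[0][2])/K[0][0];y=(uv[1]-K[1][2])/K[1][1]
    if fish:
        r=np.hypot(x,y);s=np.sin(r)/r if r>1e-9 else 1;d=np.array([x*s,-y*s,-np.cos(r)])
    else: d=np.array([x,-y,-1.]);d/=np.linalg.norm(d)
    return np.array(f['xyz']),np.array(f['rotation'])@d
def onz(f,uv,z,fish=False):
    o,d=ray(f,uv,fish);return o+d*(z-o[2])/d[2]
def tri(rs):
    A=0;b=0
    for o,d in rs:
        P=np.eye(3)-np.outer(d,d);A=A+P;b=b+P@o
    p=np.linalg.solve(A,b)
    return p,[np.linalg.norm((np.eye(3)-np.outer(d,d))@(p-o)) for o,d in rs]
def proj(f,p,fish=False):
    c=np.array(f['rotation']).T@(np.array(p)-np.array(f['xyz']));x,y,z=c[0],-c[1],-c[2]
    K=f['mtx']
    if fish:
        r=np.hypot(x,y);t=np.arctan2(r,z);return K[0][0]*t*x/r+K[0][2],K[1][1]*t*y/r+K[1][2]
    return K[0][0]*x/z+K[0][2],K[1][1]*y/z+K[1][2]
E
python3 - <<'E'
from h import *
d=pickle.load(open('f0.pkl','rb'));S,D,W=d['scene'],d['side'],d['wrist']
print('toolA',*tri([ray(S,(338,170)),ray(D,(297,200))]),'toolB',*tri([ray(S,(360,182)),ray(D,(287,181))]))
print('A/B alt',*tri([ray(S,(338,170)),ray(D,(287,181))]))
print('B+wrist',*tri([ray(D,(287,181)),ray(W,(213,148),True)]))
print('jar base',onz(S,(420,258),0),onz(D,(265,190),0))
print('lid',onz(S,(398,278),0),'bal',onz(S,(283,178),.06),onz(D,(346,280),.06))
a=np.asarray(S['pixels'])[140:240,290:400,::-1];b=np.asarray(D['pixels'])[165:285,270:380,::-1]
cv2.imwrite('pics/crop1.png',np.hstack([cv2.resize(a,(400,400),interpolation=2),cv2.resize(b,(400,400),interpolation=2)]))
E
```

```text
toolA [ 0.49736545 -0.04796389  0.16237496] [np.float64(0.0013699236622670818), np.float64(0.001369923662267034)] toolB [0.49966573 0.06041481 0.16647858] [np.float64(0.001158082282198014), np.float64(0.001158082282198125)]
A/B alt [ 0.50315454 -0.01056383  0.19475076] [np.float64(0.0253350099323884), np.float64(0.025335009932388564)]
B+wrist [0.49764287 0.05863654 0.16861824] [np.float64(0.00048775370893305744), np.float64(0.0004877537089330485)]
jar base [4.91114523e-01 3.23793601e-01 1.11022302e-16] [0.47795484 0.29965088 0.        ]
lid [0.60805389 0.33180758 0.        ] bal [ 0.58121962 -0.26790647  0.06      ] [ 0.54232593 -0.3134312   0.06      ]
```

View pics/crop1.png

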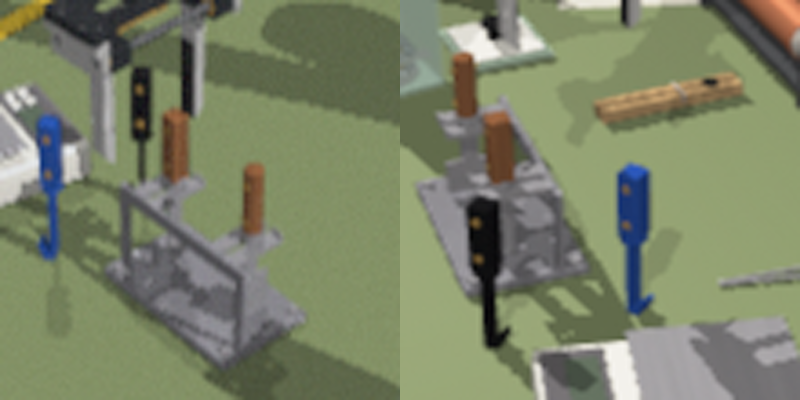

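Candidates in the crop: tool A (brown, 175,145 and 498,145) looks square-sided and wider; tool B (253,200 and 464,85) looks round. The hooks at black (140,105) and blue (48,150) are the look-alikes. I'll confirm A from the wrist camera.

Emit:
carry_out(plan=[-1,0.2,-0.5,-0.4,0,0,0,-1,0.2,-0.5,-0.4,0,0,0,-1,0.2,-0.5,-0.4,0,0,0,-1,0.2,-0.5,-0.4,0,0,0])

```text
time: 0.55
ee_pos: [0.4997, 0.0302, 0.2738]
ee_rot: [[-0.001, 1.0, 0.001], [1.0, 0.001, -0.0], [-0.0, 0.001, -1.0]]
wrist_force: [0.0, -0.6, 0.2]
grip_width: 0.999
```

Run:
```python
from h import *
f=grab('wrist','w1');s=status.state();print(s['time'],s['ee_pos'],s['wrist_force'],f['xyz'])
for p in [(.497,-.048,.166),(.4985,.06,.166),(.48,.31,.155),(.56,-.29,.06)]:print(proj(f,p,True))
```

```text
0.6 [0.49995939 0.02991719 0.27274113] [ 0.70565234  0.10298539 -1.2576845 ] [0.49900506 0.11216619 0.44431673]
(np.float64(316.9347008979353), np.float64(274.185215910311))
(np.float64(318.33623567221247), np.float64(169.84216777037517))
(np.float64(299.90756355751756), np.float64(-73.00908053051961))
(np.float64(354.3399489899345), np.float64(362.05065658816875))
```

View pics/w1.png

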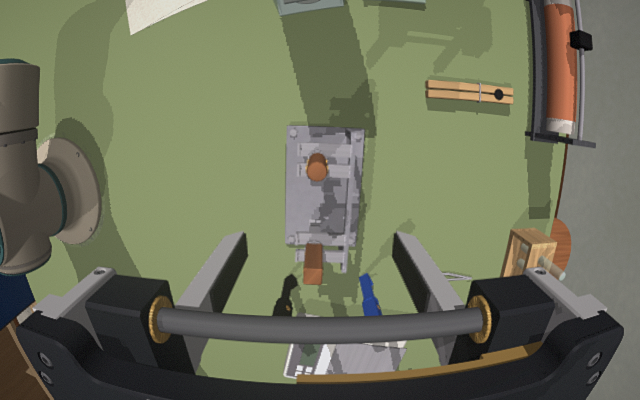

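Tool A at (313,262) has straight edges and a flat face, so it is square and is the hook. B at (317,165) is round, so it is the paddle. The jar is just off the top of the frame, so I'll look there next.

Emit:
carry_out(plan=[-1,1.0,-0.13,-0.5,0,0,0,-1,1.0,-0.13,-0.5,0,0,0,-1,1.0,-0.13,-0.5,0,0,0,-1,1.0,-0.13,-0.5,0,0,0,-1,1.0,-0.13,-0.5,0,0,0])

```text
time: 1.1
ee_pos: [0.4816, 0.1819, 0.3473]
ee_rot: [[-0.003, 1.0, -0.0], [1.0, 0.003, 0.0], [0.0, -0.0, -1.0]]
wrist_force: [1.0, -0.0, -0.1]
grip_width: 0.999
```

Run:
```python
from h import *
f=grab('wrist','w2');s=status.state();print(s['time'],s['ee_pos'],f['xyz'])
d=pickle.load(open('f0.pkl','rb'));S,D=d['scene'],d['side']
print('black',*tri([ray(S,(328.5,158)),ray(D,(292.8,225.6))]),'blue',*tri([ray(S,(303.7,169.5)),ray(D,(333.8,215.4))]))
u,v=map(int,proj(f,(.48,.31,.1),True));print(u,v)
x0,y0=max(u-110,0),max(v-110,0);print(x0,y0)
cv2.imwrite('pics/w2c.png',cv2.resize(np.asarray(f['pixels'])[y0:y0+220,x0:x0+290,::-1],None,fx=2.7,fy=2.7,interpolation=2))
```

```text
1.15 [0.48125525 0.18025193 0.34638846] [0.48091124 0.26378791 0.51790733]
black [ 0.45229528 -0.14716594  0.14904141] [np.float64(0.0010976907008036845), np.float64(0.0010976907008036396)] blue [ 0.57368218 -0.14579362  0.15188013] [np.float64(6.1002174451381105e-05), np.float64(6.100217445146345e-05)]
318 78
208 0
```

View pics/w2c.png

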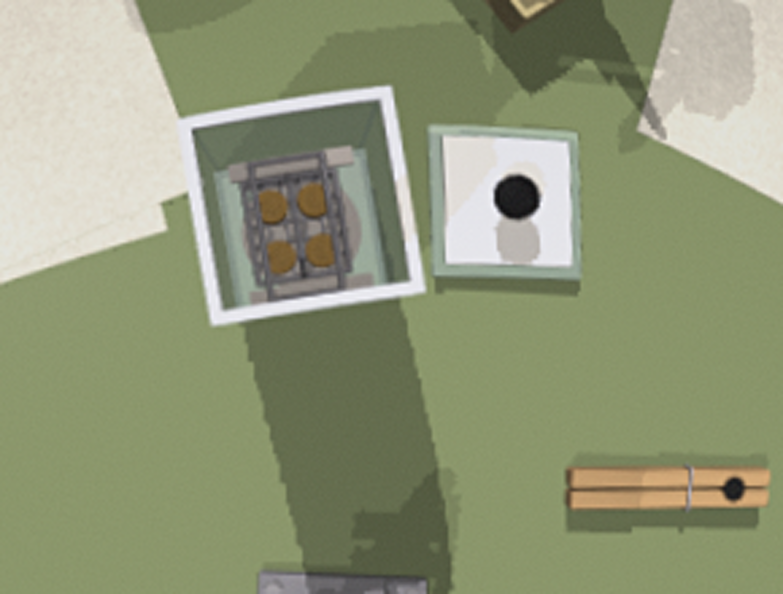

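The jar rim is clear at crop (183,122), (391,90), (424,290), (213,323), turned about 9°. The basket with its four masses is at about (297,225). I'll take a second viewpoint for parallax on the bail.

Emit:
carry_out(plan=[-1,0.2,0.4,0,0,0,0,-1,0.2,0.4,0,0,0,0,-1,0.2,0.4,0,0,0,0])

```text
time: 1.45
ee_pos: [0.5434, 0.2091, 0.3426]
ee_rot: [[-0.0, 1.0, -0.006], [1.0, 0.0, -0.003], [-0.003, -0.006, -1.0]]
wrist_force: [-0.8, 0.1, -0.6]
grip_width: 1.003
```

Run:
```python
from h import *
f=grab('wrist','w3');s=status.state();print(s['time'],s['ee_pos'],f['xyz'])
g=pickle.load(open('w2.pkl','rb'))
C=[onz(g,(208+u/2.7,v/2.7),.155,True) for u,v in [(183,122),(391,90),(424,290),(213,323)]]
C=np.array(C);c=C.mean(0);print('jar',C.round(4).tolist(),c,[np.linalg.norm(C[i]-C[i-1]) for i in range(4)],np.degrees(np.arctan2(*(C[1]-C[0])[[1,0]])),np.degrees(np.arctan2(*(C[2]-C[3])[[1,0]])),np.degrees(np.arctan2(*(C[0]-C[3])[[1,0]])),np.degrees(np.arctan2(*(C[1]-C[2])[[1,0]])))
ims=[]
for k in (g,f):
    u,v=map(int,proj(k,(c[0],c[1],.06),True));print(u-32,v-40)
    ims.append(cv2.resize(np.asarray(k['pixels'])[v-40:v+35,u-32:u+33,::-1],None,fx=6,fy=6,interpolation=2))
cv2.imwrite('pics/bail.png',np.hstack(ims))
```

```text
1.5 [0.54189172 0.20869541 0.34340807] [0.5439891  0.29164892 0.51286653]
jar [[0.4301, 0.3451, 0.155], [0.5193, 0.3597, 0.155], [0.5339, 0.2709, 0.155], [0.4431, 0.2558, 0.155]] [0.48161023 0.30788851 0.155     ] [np.float64(0.09027089485174625), np.float64(0.0903336526302331), np.float64(0.09002665880345131), np.float64(0.09205077792530372)] 9.277252834930943 9.420989135115674 98.28814844311086 99.3781622453452
287 42
246 60
```

View pics/bail.png

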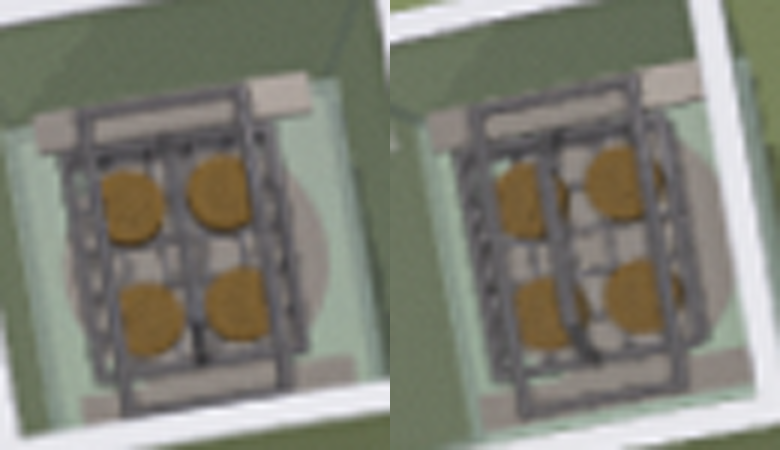

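In both views the bail bar is the middle grey line: left (172,145)–(198,350), right (545,140)–(575,325). The ear rim wires flank it, with ends at left (83,108), (240,88), (290,388), (125,412) and right (475,105), (628,78), (680,385), (525,415).

Run:
```python
from h import *
g=pickle.load(open('w2.pkl','rb'));f=pickle.load(open('w3.pkl','rb'))
L=lambda p:((p[0]+.5)/6-.5+287,(p[1]+.5)/6-.5+42)
R=lambda p:((p[0]-390+.5)/6-.5+246,(p[1]+.5)/6-.5+60)
eL=[(83,108),(240,88),(290,388),(125,412)];eR=[(475,105),(628,78),(680,385),(525,415)]
T=np.array([tri([ray(g,L(a),1),ray(f,R(b),1)])[0] for a,b in zip(eL,eR)]);print('ears',T.round(4).tolist(),T.mean(0))
for k,M,e in((g,L,eL),(f,R,eR)):
    q=np.array([onz(k,M(p),.048,True) for p in e]);print(q.mean(0),[np.linalg.norm(q[i]-q[i-1]) for i in range(4)],np.degrees(np.arctan2(*(q[0]-q[3])[[1,0]])),np.degrees(np.arctan2(*(q[1]-q[2])[[1,0]])))
bL=[(174,165),(184,235),(193,305)];bR=[(548,165),(558,235),(571,300)]
n1=np.cross(ray(g,L(bL[0]),1)[1],ray(g,L(bL[2]),1)[1]);n2=np.cross(ray(f,R(bR[0]),1)[1],ray(f,R(bR[2]),1)[1])
d=np.cross(n1,n2);d/=np.linalg.norm(d);print('bar dir',d)
c=np.array([.4816,.3079])
A=np.array([n1,n2,[0,1,0]]);print('bar at y=.307',np.linalg.solve(A,[n1@g['xyz'],n2@f['xyz'],.307]))
for k,M,b in((g,L,bL),(f,R,bR)): print([onz(k,M(p),.08,True).round(4).tolist() for p in b])
# tools from w1 (top of A), with scene/side
w=pickle.load(open('w1.pkl','rb'))
print('A top far edge',onz(w,(304.5,284),.166,1),onz(w,(322,284),.166,1), 'B',tri([ray(w,(317,160),1)]+[ray(pickle.load(open('f0.pkl','rb'))['side'],(287,181))]) )
# rack base corners in w1, on z=base top guess
print('rack',[onz(w,p,.004,1).round(4).tolist() for p in [(288,126),(365,128),(287,245)]])
```

```text
ears [[0.4522, 0.3457, 0.0471], [0.4911, 0.3505, 0.0498], [0.5037, 0.2736, 0.0542], [0.463, 0.267, 0.0442]] [0.4775122  0.30919804 0.04880612]
[0.47767329 0.30918852 0.048     ] [np.float64(0.07855197008230085), np.float64(0.039274682782771235), np.float64(0.07775636326837064), np.float64(0.04159331253570789)] 97.75496784715173 99.46023363860911
[0.47750635 0.30929509 0.048     ] [np.float64(0.08002704135168047), np.float64(0.03881326944616289), np.float64(0.07867015619586429), np.float64(0.0398117462497758)] 98.3902013885271 99.1091802973822
bar dir [-0.13309152  0.97880931  0.15562452]
bar at y=.307 [0.47798015 0.307      0.07378783]
[[0.4754, 0.3258, 0.08], [0.4778, 0.309, 0.08], [0.4799, 0.2924, 0.08]]
[[0.4757, 0.3271, 0.08], [0.4779, 0.3105, 0.08], [0.4808, 0.2952, 0.08]]
A top far edge [ 0.48397299 -0.06003471  0.166     ] [ 0.50225249 -0.05996577  0.166     ] B (array([0.4989251 , 0.06816872, 0.16267983]), [np.float64(0.0017083036620900167), np.float64(0.0017083036620899458)])
rack [[0.4553, 0.0932, 0.004], [0.5645, 0.0908, 0.004], [0.4492, -0.089, 0.004]]
```

Basket centre is (0.4776, 0.309), the bail bar is about (0.478, 0.309, 0.08) with yaw about 8.6°, and the sizes match the text. Hook A is at (0.495, -0.049), with the rack yaw about -1.8°. Now to the hook.

Emit:
carry_out(plan=[-1,-0.5,-0.16,0.3,0,0,0.04,-1,-1,-0.32,0.5,0,0,0.04,-1,-1,-0.32,0.6,0,0,0.04,-1,-1,-0.32,0.6,0,0,0.04,-1,-1,-0.32,0.6,0,0,0.04])

```text
time: 2.0
ee_pos: [0.4885, 0.0544, 0.2515]
ee_rot: [[0.037, 0.999, -0.014], [0.999, -0.037, -0.006], [-0.006, -0.014, -1.0]]
wrist_force: [-0.6, 0.6, -0.6]
grip_width: 1.001
```

Run:
```python
from h import *
f=grab('wrist','w4');s=status.state();print(s['time'],s['ee_pos'],s['ee_rot'])
im=np.asarray(f['pixels'])
h=cv2.cvtColor(im,cv2.COLOR_RGB2HSV);m=cv2.inRange(h,(4,90,50),(14,220,220));
n,l,st,c=cv2.connectedComponentsWithStats(m)
for i in range(1,n):
    if st[i][4]>150: 
        b=st[i];cn=cv2.findContours((l==i).astype(np.uint8),0,2)[0][0]; print(b,cv2.minAreaRect(cn))
```

```text
2.05 [0.49070439 0.05623619 0.25314775] [[ 0.03556647  0.99931452 -0.0102722 ]
 [ 0.99935883 -0.03560663 -0.00375327]
 [-0.00411646 -0.01013213 -0.9999402 ]]
[ 558    6   36  124 3594] ((576.7858276367188, 67.57453155517578), (124.05671691894531, 32.534481048583984), 87.51044464111328)
[320 178  23  34 587] ((331.0, 194.5), (33.0, 22.0), 90.0)
[565 220  19  57 648] ((574.0, 248.0), (18.0, 56.0), 0.0)
[320 269  19  45 796] ((329.0, 291.0), (44.0, 18.0), 90.0)
[  3 357  27  43 312] ((16.0, 378.0), (42.0, 26.0), 90.0)
```

```bash
cat >> h.py <<'E'
from scipy.spatial.transform import Rotation as Ro
def delta(p,yaw):
    "yaw: angle of tool y from world x (deg), tool down"
    s=status.state();R=np.array(s['ee_rot']);a=np.radians(yaw)
    y=np.array([np.cos(a),np.sin(a),0]);z=np.array([0,0,-1.]);D=np.c_[np.cross(y,z),y,z]
    print('t',round(s['time'],2),'at',s['ee_pos'].round(4),'F',np.round(s['wrist_force'],1),'w',round(s['grip_width']*94,1))
    print(' shift',(R.T@(np.array(p)-s['ee_pos'])/.15).round(3),'turn',(Ro.from_matrix(R.T@D).as_rotvec()/(np.pi/4)).round(3))
E
python3 - <<'E'
from h import *
f=pickle.load(open('w4.pkl','rb'))
print([onz(f,p,.166,1).round(4) for p in [(320,313),(338.5,313)]],f['xyz'])
d=pickle.load(open('f0.pkl','rb'));print([proj(f,(.495,-.049,.166),1)])
delta((.495,-.049,.2),-1.8);delta((.495,-.049,.128),-1.8)
E
```

```text
[array([ 0.4834, -0.0581,  0.166 ]), array([ 0.5022, -0.0588,  0.166 ])] [0.49355923 0.13722619 0.42153392]
[(np.float64(331.267353651717), np.float64(305.61820930438523))]
t 2.05 at [0.4907 0.0562 0.2531] F [0.1 0.1 0.2] w 93.7
 shift [-0.699  0.057  0.357] turn [-0.013  0.005 -0.005]
t 2.05 at [0.4907 0.0562 0.2531] F [0.1 0.1 0.2] w 93.7
 shift [-0.697  0.062  0.837] turn [-0.013  0.005 -0.005]
```

Emit:
carry_out(plan=[-1,-0.33,0.03,0.2,-0.01,0.005,0,-1,-0.66,0.05,0.3,-0.01,0.005,0,-1,-0.697,0.053,0.35,-0.01,0.005,0,-1,-0.697,0.053,0.55,-0.01,0.005,0,-1,-0.697,0.053,0.75,-0.01,0.005,0,-1,-0.697,0.053,0.837,-0.01,0.005,0,-1,-0.697,0.053,0.837,-0.01,0.005,0,-1,-0.697,0.053,0.837,-0.01,0.005,0])

```text
time: 2.85
ee_pos: [0.4946, -0.0488, 0.1289]
ee_rot: [[0.035, 0.999, -0.001], [0.999, -0.035, -0.0], [-0.0, -0.001, -1.0]]
wrist_force: [0.2, -0.7, 0.4]
grip_width: 0.995
```

Emit:
carry_out(plan=[1,0,0,0,0,0,0,1,0,0,0,0,0,0,1,0,0,0,0,0,0,1,0,0,0,0,0,0,1,0,0,0,0,0,0,1,0,0,0,0,0,0,1,0,0,0,0,0,0,1,0,0,0,0,0,0], squeeze=30)

```text
time: 3.65
ee_pos: [0.4945, -0.0488, 0.1288]
ee_rot: [[0.035, 0.999, -0.001], [0.999, -0.035, -0.0], [-0.0, -0.001, -1.0]]
wrist_force: [-0.3, 0.8, 0.8]
grip_width: 0.354
```

```bash
python3 -c "
from h import *
delta((.494,-.0487,.128),-1.8);print(status.state()['ee_rot'])"
```

```text
t 3.65 at [ 0.4945 -0.0488  0.1288] F [-0.3  0.8  0.8] w 33.2
 shift [ 0.001 -0.004  0.006] turn [-0.001  0.    -0.005]
[[ 3.52485731e-02  9.99378272e-01 -7.79245423e-04]
 [ 9.99378540e-01 -3.52487715e-02 -2.42435721e-04]
 [-2.69752436e-04 -7.70215640e-04 -9.99999667e-01]]
```

Still closing; continue.

Emit:
carry_out(plan=[1,0,0,0,0,0,0,1,0,0,0,0,0,0,1,0,0,0,0,0,0,1,0,0,0,0,0,0,1,0,0,0,0,0,0])

```text
time: 4.15
ee_pos: [0.4943, -0.0488, 0.1288]
ee_rot: [[0.035, 0.999, -0.001], [0.999, -0.035, -0.0], [-0.0, -0.001, -1.0]]
wrist_force: [-0.4, 0.1, -0.3]
grip_width: 0.212
```

Emit:
carry_out(plan=[1,0,0,-0.03,0,0,0,1,0,0,-0.06,0,0,0,1,0,0,-0.067,0,0,0,1,0,0,-0.067,0,0,0,1,0,-0.1,-0.067,0,0,0,1,0,-0.25,-0.067,0,0,0,1,0,-0.4,-0.067,0,0,0,1,0,-0.5,-0.067,0,0,0,1,0,-0.55,-0.067,0,0,0])

```text
time: 5.05
ee_pos: [0.4097, -0.0456, 0.1388]
ee_rot: [[0.035, 0.999, -0.002], [0.999, -0.035, -0.0], [-0.0, -0.002, -1.0]]
wrist_force: [0.2, 0.2, -1.2]
grip_width: 0.21
```

Emit:
carry_out(plan=[1,0,0,-0.2,0,0,0,1,0,0,-0.45,0,0,0,1,0,0,-0.75,0,0,0,1,0,0,-1,0,0,0,1,0,0,-1,0,0,0,1,0,0,-1,0,0,0])

```text
time: 5.65
ee_pos: [0.4103, -0.0457, 0.2891]
ee_rot: [[0.035, 0.999, -0.0], [0.999, -0.035, -0.0], [-0.0, -0.0, -1.0]]
wrist_force: [0.1, -0.0, -2.2]
grip_width: 0.214
```

Run:
```python
from h import *
s=grab('scene','s5');d=grab('side','d5');delta((.412,-.046,.288),-1.8)
p=status.state()['ee_pos']
ims=[]
for k in (s,d):
    u,v=map(int,proj(k,p-[0,0,.06]));print(u-35,v-40)
    ims.append(cv2.resize(np.asarray(k['pixels'])[v-40:v+60,u-35:u+35,::-1],None,fx=5.6,fy=5.6,interpolation=2))
cv2.imwrite('pics/hk.png',np.hstack(ims))
```

```text
t 5.75 at [ 0.4091 -0.0453  0.2873] F [-0.5 -0.3 -1.1] w 19.5
 shift [-0.004  0.02  -0.005] turn [-0.006 -0.001 -0.005]
322 105
231 146
```

View pics/hk.png

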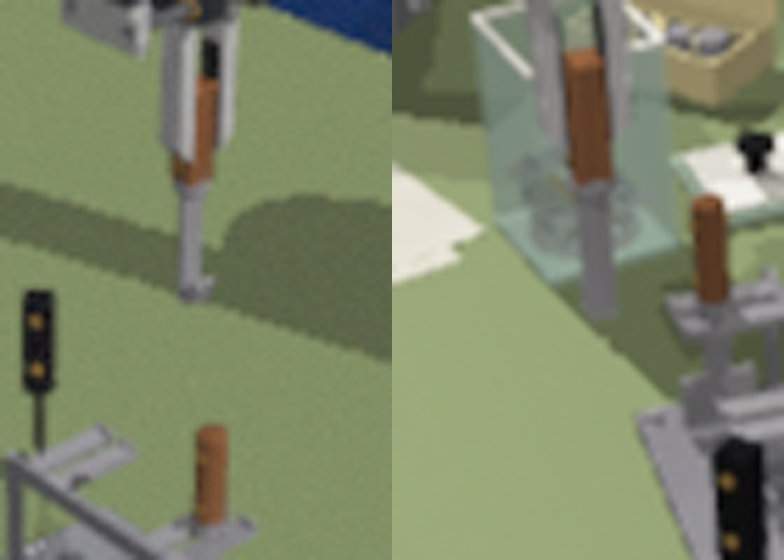

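The scene crop shows the hook tip at (205,285) pointing right, and the side crop shows only the flat strip at (597,310). So the hook opens to world +y, which is tool +x. The square handle is seated well between the pads. Going to the jar, I'll turn so that the hook opens towards the jar's -x, which leaves more wall clearance.

Emit:
carry_out(plan=[1,0.1,0,-0.2,0,0,-0.18,1,0.3,0,-0.25,0,0,-0.36,1,0.6,0.1,-0.25,0,0,-0.54,1,0.8,0.2,-0.25,0,0,-0.72,1,1,0.2,-0.25,0,0,-0.9,1,1,0.2,-0.25,0,0,-1,1,1,0.2,-0.25,0,0,-1])

```text
time: 6.45
ee_pos: [0.4438, 0.1042, 0.3225]
ee_rot: [[-0.683, 0.731, -0.009], [0.731, 0.683, 0.0], [0.007, -0.007, -1.0]]
wrist_force: [-0.3, 0.3, -0.3]
grip_width: 0.212
```

```bash
python3 -c "
from h import *
delta((.4998,.3123,.33),98.6);print(status.state()['joint_pos'])"
```

```text
t 6.45 at [0.4438 0.1042 0.3225] F [-0.3  0.3 -0.3] w 19.9
 shift [ 0.759  1.22  -0.053] turn [-0.004 -0.012 -1.234]
[ 4.41025281e+00  3.00376638e+00  8.70472051e+01  5.73674817e-02
  9.04851289e+01 -3.86525778e+01]
```

Emit:
carry_out(plan=[1,0.15,0.2,-0.05,0,0,-0.18,1,0.35,0.45,-0.05,0,0,-0.36,1,0.5,0.7,-0.05,0,0,-0.54,1,0.5,0.8,-0.05,0,0,-0.72,1,0.5,0.8,-0.05,0,0,-0.8,1,0.5,0.8,-0.05,0,0,-0.8])

```text
time: 7.05
ee_pos: [0.4801, 0.2406, 0.328]
ee_rot: [[-0.981, 0.192, -0.012], [0.192, 0.981, -0.001], [0.012, -0.003, -1.0]]
wrist_force: [-0.4, -0.8, -0.5]
grip_width: 0.211
```

```bash
python3 -c "
from h import *
delta((.4998,.3123,.33),98.6);print(status.state()['joint_pos'])"
```

```text
t 7.05 at [0.4801 0.2406 0.328 ] F [-0.4 -0.8 -0.5] w 19.8
 shift [-0.037  0.494 -0.015] turn [-0.002 -0.016 -0.437]
[ 19.0685299   10.4391739   77.57195678   0.17374667  92.6824605
 -59.8781557 ]
```

Emit:
carry_out(plan=[1,-0.01,0.15,-0.015,0,-0.005,-0.15,1,-0.03,0.35,-0.015,0,-0.01,-0.3,1,-0.037,0.494,-0.015,0,-0.016,-0.437,1,-0.037,0.494,-0.015,-0.002,-0.016,-0.437,1,-0.037,0.494,-0.015,-0.002,-0.016,-0.437,1,-0.037,0.494,-0.015,-0.002,-0.016,-0.437])

```text
time: 7.65
ee_pos: [0.4996, 0.3108, 0.3298]
ee_rot: [[-0.989, -0.147, -0.001], [-0.147, 0.989, -0.001], [0.001, -0.001, -1.0]]
wrist_force: [0.6, -0.5, -1.1]
grip_width: 0.207
```

Run:
```python
from h import *
s=grab('scene','s6');d=grab('side','d6');w=grab('wrist','w6')
delta((.4998,.3123,.169),98.6)
p=status.state()['ee_pos']
ims=[]
for k in (s,d):
    u,v=map(int,proj(k,p-[0,0,.13]));print(u-35,v-50)
    ims.append(cv2.resize(np.asarray(k['pixels'])[v-50:v+50,u-35:u+35,::-1],None,fx=5.6,fy=5.6,interpolation=2))
cv2.imwrite('pics/j6.png',np.hstack(ims))
b=np.array([.478,.309,.08]);
print('jar',proj(s,(.4816,.3079,.155)),proj(d,(.4816,.3079,.155)))
```

```text
t 7.8 at [0.4997 0.3113 0.3303] F [-0.   0.  -1.2] w 20.0
 shift [-1.000e-03  7.000e-03  1.075e+00] turn [-0.     0.001 -0.002]
387 157
230 88
jar (np.float64(423.72729161782115), np.float64(216.43253650313463)) (np.float64(261.9675832152551), np.float64(151.13247363144148))
```

View pics/j6.png

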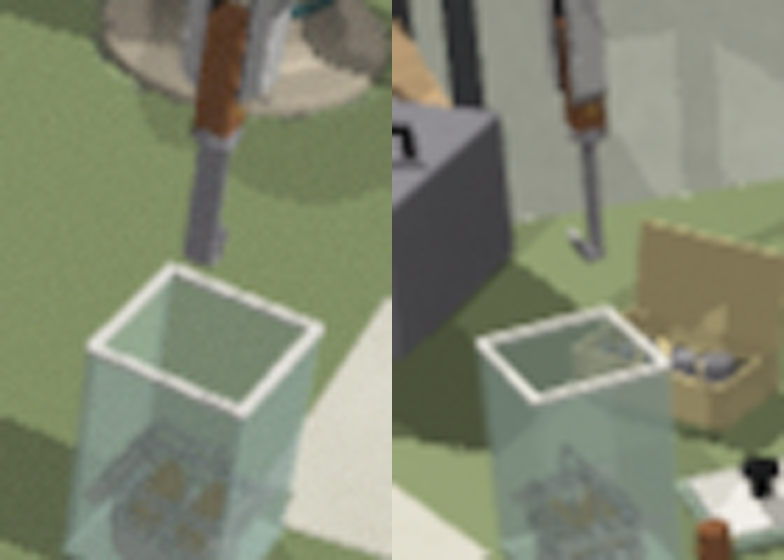

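The hook is above the jar with its tip pointing to -x (side crop (575,235)). The jar rim and basket are visible below, with the bail apex near side crop (567,450).

Run:
```python
from h import *
s=pickle.load(open('s6.pkl','rb'));d=pickle.load(open('d6.pkl','rb'))
print('strip low',*tri([ray(s,(387+203/5.6,157+255/5.6)),ray(d,(230+205/5.6,88+250/5.6))]))
t=np.array([-.1495,.9888,0]);b=np.array([.478,.309,.08])
for k,(u0,v0),o in((s,(387,157),0),(d,(230,88),392)):
    for q in (b-t*.019,b,b+t*.019):
        u,v=proj(k,q);print(round((u-u0)*5.6+o),round((v-v0)*5.6),end=' | ')
    c=[.4816,.3079,.155]
    for i,j in((-.046,-.046),(.046,-.046),(.046,.046),(-.046,.046)):
        u,v=proj(k,np.array(c)+i*np.array([.9888,.1495,0])+j*t);print((round((u-u0)*5.6+o),round((v-v0)*5.6)),end=' ')
    print()
```

```text
strip low [0.50394264 0.31248338 0.22060509] [np.float64(0.0008832349524784984), np.float64(0.0008832349524784903)]
165 422 | 195 436 | 226 451 | (172, 260) (86, 342) (242, 412) (324, 324) 
586 471 | 575 458 | 563 446 | (531, 402) (669, 366) (609, 308) (475, 342)
```

Emit:
carry_out(plan=[1,0,0.007,0.15,0,0,0,1,0,0.007,0.3,0,0,0,1,0,0.007,0.45,0,0,0,1,0,0.007,0.6,0,0,0,1,0,0.007,0.75,0,0,0,1,0,0.007,0.85,0,0,0,1,0,0.007,0.85,0,0,0,1,0,0.007,0.85,0,0,0])

```text
time: 8.6
ee_pos: [0.4998, 0.312, 0.2032]
ee_rot: [[-0.989, -0.147, 0.001], [-0.147, 0.989, 0.0], [-0.001, 0.0, -1.0]]
wrist_force: [-0.5, 0.1, -1.5]
grip_width: 0.212
```

Run:
```python
from h import *
s=grab('scene','s7');d=grab('side','d7')
delta((.4998,.3123,.169),98.6);delta((.478+.003*.9888,.309+.003*.1495,.169),98.6)
ims=[]
for k in (s,d):
    u,v=map(int,proj(k,(.4816,.3079,.1)));print(u-28,v-40)
    ims.append(cv2.resize(np.asarray(k['pixels'])[v-40:v+40,u-28:u+28,::-1],None,fx=7,fy=7,interpolation=2))
cv2.imwrite('pics/j7.png',np.hstack(ims))
```

```text
t 8.7 at [0.5004 0.3124 0.2041] F [ 0.2 -0.4 -0.6] w 19.7
 shift [ 0.005 -0.     0.234] turn [ 0.001  0.003 -0.003]
t 8.7 at [0.5004 0.3124 0.2041] F [ 0.2 -0.4 -0.6] w 19.7
 shift [ 0.132 -0.001  0.234] turn [ 0.001  0.003 -0.003]
393 190
235 124
```

View pics/j7.png

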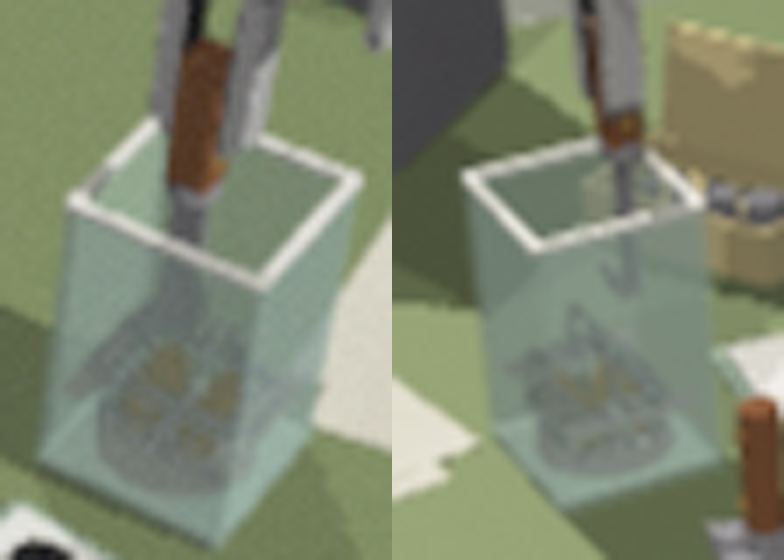

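The hook is inside the jar, with its tip at side crop (603,270), clearly to the +x side of the bail at (577,310). Lowering it, then sliding it under the bar.

Emit:
carry_out(plan=[1,0,0,0.1,0,0,0,1,0,0,0.18,0,0,0,1,0,0,0.234,0,0,0,1,0,0,0.234,0,0,0,1,0,0,0.234,0,0,0])

```text
time: 9.2
ee_pos: [0.5006, 0.3125, 0.1691]
ee_rot: [[-0.989, -0.147, 0.003], [-0.147, 0.989, 0.001], [-0.003, 0.001, -1.0]]
wrist_force: [0.5, 0.5, -0.2]
grip_width: 0.211
```

Emit:
carry_out(plan=[1,0.03,0,0,0,0,0,1,0.06,0,0,0,0,0,1,0.09,0,0,0,0,0,1,0.115,0,0,0,0,0,1,0.125,0,0,0,0,0,1,0.125,0,0,0,0,0,1,0.125,0,0,0,0,0])

```text
time: 9.9
ee_pos: [0.4821, 0.3098, 0.1692]
ee_rot: [[-0.989, -0.147, 0.003], [-0.147, 0.989, 0.001], [-0.003, 0.001, -1.0]]
wrist_force: [-0.1, 0.7, -0.9]
grip_width: 0.209
```

```bash
python3 -c "
from h import *
delta((.478+.003*.9888,.309+.003*.1495,.169),98.6)"
```

```text
t 9.9 at [0.4821 0.3098 0.1692] F [-0.1  0.7 -0.9] w 19.7
 shift [ 0.008 -0.001  0.001] turn [ 0.001  0.004 -0.003]
```

Emit:
carry_out(plan=[1,0.008,0,0,0,0,0,1,0.008,0,-0.05,0,0,0,1,0.008,0,-0.09,0,0,0,1,0.008,0,-0.11,0,0,0,1,0.008,0,-0.13,0,0,0,1,0.008,0,-0.15,0,0,0,1,0.008,0,-0.17,0,0,0,1,0.008,0,-0.2,0,0,0,1,0.008,0,-0.2,0,0,0,1,0.008,0,-0.2,0,0,0])

```text
time: 10.9
ee_pos: [0.481, 0.3096, 0.1992]
ee_rot: [[-0.989, -0.147, 0.003], [-0.147, 0.989, 0.001], [-0.003, 0.001, -1.0]]
wrist_force: [-0.0, -0.1, -3.7]
grip_width: 0.213
```

Run:
```python
from h import *
s=grab('scene','s8');d=grab('side','d8')
import time
for _ in range(1): delta((.4815,.3098,.169),98.6)
D7=pickle.load(open('d7.pkl','rb'));S7=pickle.load(open('s7.pkl','rb'))
# basket motion: vertical shift of brass pixels
for a,b,n in((S7,s,'scene'),(D7,d,'side')):
    r=[]
    for k in (a,b):
        u,v=map(int,proj(k,(.48,.309,.04)));h=cv2.cvtColor(np.asarray(k['pixels'])[v-25:v+20,u-20:u+20],cv2.COLOR_RGB2HSV)
        m=cv2.inRange(h,(15,85,60),(32,255,255));ys,xs=np.nonzero(m);r.append((len(ys),xs.mean().round(2),ys.mean().round(2)))
    print(n,r)
```

```text
t 11.0 at [0.4807 0.3095 0.199 ] F [ 0.1  0.9 -4.5] w 19.8
 shift [-0.005  0.001  0.2  ] turn [ 0.001  0.003 -0.003]
scene [(0, np.float64(nan), np.float64(nan)), (0, np.float64(nan), np.float64(nan))]
side [(3, np.float64(39.0), np.float64(5.67)), (10, np.float64(37.9), np.float64(4.3))]<stdin>:11: RuntimeWarning: Mean of empty slice.
  ret = ret.dtype.type(ret / rcount)
```

The wrist force went from -1.1 N to about -4 N, so the basket is on the hook. Before raising I'll refine the jar centre, because the ears clear the walls by only about 3 mm.

Run:
```python
from h import *
t=np.array([-.1545,.988,0])
for n in('w2','w3'):
    k=pickle.load(open(n+'.pkl','rb'));im=np.asarray(k['pixels']).astype(int)
    u,v=map(int,proj(k,(.4816,.3079,.155),1));print(u,v)
    m=np.zeros(im.shape[:2],np.uint8);y0=max(v-50,0)
    sub=im[y0:v+55,u-55:u+55];m[y0:v+55,u-55:u+55]=((sub.min(2)>195)&(sub[...,2]>=sub[...,0]-2))*255
    nn,l,st,c=cv2.connectedComponentsWithStats(m);i=1+np.argmax(st[1:,4]);print(st[i])
    ys,xs=np.nonzero(l==i)
    P=np.array([onz(k,q,.155,1)[:2] for q in zip(xs,ys)],np.float32)
    r=cv2.minAreaRect(P);print(n,r, 'centre offset of basket along jar y:',(np.array([.4776,.3092])-r[0])@t[:2])
    m=P.mean(0);print(m)
```

```text
320 75
[ 274   32   91   88 1166]
w2 ((0.480275422334671, 0.3087261915206909), (0.09333021193742752, 0.0930318683385849), 9.465276718139648) centre offset of basket along jar y: 0.0008814755282640171
[0.47637478 0.30834422]
266 98
[ 222   52   91   92 1291]
w3 ((0.48007696866989136, 0.30912819504737854), (0.09327206015586853, 0.09329480677843094), 9.387588500976562) centre offset of basket along jar y: 0.0004536349526881885
[0.4824976  0.30927888]
```

Emit:
carry_out(plan=[1,0,-0.003,-0.04,0,0,0,1,0,-0.003,-0.1,0,0,0,1,0,-0.003,-0.18,0,0,0,1,0,-0.003,-0.28,0,0,0,1,0,-0.003,-0.38,0,0,0,1,0,-0.003,-0.48,0,0,0,1,0,-0.003,-0.58,0,0,0,1,0,-0.003,-0.68,0,0,0,1,0,-0.003,-0.78,0,0,0,1,0,-0.003,-0.88,0,0,0,1,0,-0.003,-0.95,0,0,0,1,0,-0.003,-1,0,0,0,1,0,-0.003,-1,0,0,0])

```text
time: 12.3
ee_pos: [0.4808, 0.3092, 0.3504]
ee_rot: [[-0.989, -0.147, 0.005], [-0.147, 0.989, 0.002], [-0.005, 0.001, -1.0]]
wrist_force: [-0.5, 0.4, -4.3]
grip_width: 0.212
```

Run:
```python
from h import *
delta((.48,.309,.42),98.6)
f0=pickle.load(open('f0.pkl','rb'))
# balance: white housing / pan candidates
for n in('scene','side'):
    k=f0[n];im=np.asarray(k['pixels'])
    p=(.56,-.29,.05);u,v=map(int,proj(k,p));print(n,u,v)
s=grab('scene','s9');d=grab('side','d9')
a=np.asarray(s['pixels'])[150:210,235:325,::-1];b=np.asarray(d['pixels'])[250:325,295:400,::-1]
c=np.asarray(d['pixels'])[60:165,200:305,::-1]
z=lambda i:cv2.resize(i,(390,300),interpolation=2)
u,v=map(int,proj(s,status.state()['ee_pos']-[0,0,.13]));e=np.asarray(s['pixels'])[v-40:v+40,u-52:u+52,::-1]
u2,v2=map(int,proj(d,status.state()['ee_pos']-[0,0,.13]));c=np.asarray(d['pixels'])[v2-40:v2+40,u2-52:u2+52,::-1]
print(u-52,v-40,u2-52,v2-40)
cv2.imwrite('pics/m9.png',np.vstack([np.hstack([z(a),z(b)]),np.hstack([z(e),z(c)])]))
```

```text
t 12.3 at [0.4808 0.3092 0.3504] F [-0.5  0.4 -4.3] w 19.9
 shift [ 0.003  0.    -0.464] turn [ 0.002  0.006 -0.003]
scene 284 175
side 348 275
374 159 208 94
```

View pics/m9.png

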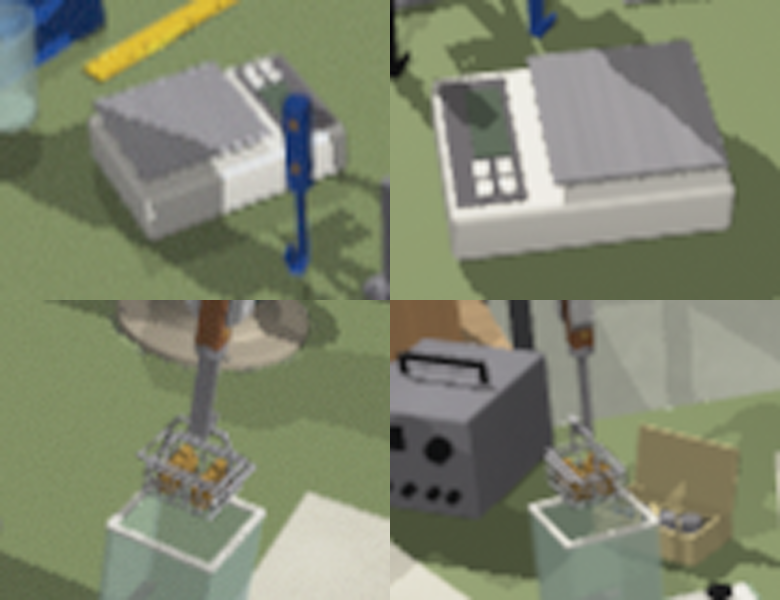

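The basket is clear of the jar, upright, with its four masses, at (200,465) and (585,470). The pan corners are scene crop (95,103), (213,65), (280,122), (150,180) and side crop (530,60), (690,42), (727,163), (565,187).

Run:
```python
from h import *
s=pickle.load(open('s9.pkl','rb'));d=pickle.load(open('d9.pkl','rb'))
A=[(235+u/4.333,150+v/5) for u,v in [(95,103),(213,65),(280,122),(150,180)]]
B=[(295+(u-390)/3.714,250+v/4) for u,v in [(690,42),(727,163),(565,187),(530,60)]]
for k,q in((s,A),(d,B)):
    C=np.array([onz(k,p,.06) for p in q]);print(C.round(4).tolist(),C.mean(0).round(4),[round(np.linalg.norm(C[i]-C[i-1]),4) for i in range(4)],np.degrees(np.arctan2(*(C[1]-C[0])[[1,0]])))
```

```text
[[0.6243, -0.3808, 0.06], [0.511, -0.3522, 0.06], [0.5187, -0.2436, 0.06], [0.6506, -0.2592, 0.06]] [ 0.5762 -0.309   0.06  ] [np.float64(0.1245), np.float64(0.1168), np.float64(0.1089), np.float64(0.1328)] 165.82173207633716
[[0.6502, -0.2702, 0.06], [0.6222, -0.3881, 0.06], [0.5091, -0.3675, 0.06], [0.5315, -0.2443, 0.06]] [ 0.5782 -0.3175  0.06  ] [np.float64(0.1215), np.float64(0.1212), np.float64(0.115), np.float64(0.1252)] -103.36104382139489
```

Emit:
carry_out(plan=[1,0,0,-0.1,0,0,0,1,0,0,-0.25,0,0,0,1,0,0,-0.4,0,0,0,1,0,-0.1,-0.46,0,0,0,1,0,-0.25,-0.46,0,0,0,1,0,-0.45,-0.46,0,0,0,1,0,-0.7,-0.46,0,0,0,1,0,-0.9,-0.46,0,0,0,1,0,-1,-0.46,0,0,0])

```text
time: 13.3
ee_pos: [0.502, 0.157, 0.4166]
ee_rot: [[-0.99, -0.144, 0.0], [-0.144, 0.99, -0.002], [-0.0, -0.002, -1.0]]
wrist_force: [1.3, 0.4, -4.0]
grip_width: 0.211
```

Run:
```python
from h import *
s=pickle.load(open('s9.pkl','rb'));d=pickle.load(open('d9.pkl','rb'))
A=[(235+u/4.333,150+v/5) for u,v in [(280,122),(95,103),(213,65),(150,180)]]
B=[(295+(u-390)/3.714,250+v/4) for u,v in [(530,60),(727,163),(565,187),(690,42)]]
T=[tri([ray(s,a),ray(d,b)]) for a,b in zip(A,B)]
P=np.array([t[0] for t in T]);print(P.round(4).tolist(),P.mean(0),[np.round(t[1][0],4) for t in T])
delta((.577,-.313,.417),78)
```

```text
[[0.5263, -0.2426, 0.0621], [0.6228, -0.3851, 0.0573], [0.5088, -0.3605, 0.0546], [0.6501, -0.2649, 0.0563]] [ 0.57700828 -0.31327365  0.05756049] [np.float64(0.0056), np.float64(0.0009), np.float64(0.003), np.float64(0.0025)]
t 13.3 at [0.502  0.157  0.4166] F [ 1.3  0.4 -4. ] w 19.8
 shift [-4.400e-02 -3.173e+00  3.000e-03] turn [-0.002  0.001  0.451]
```

Emit:
carry_out(plan=[1,0,-0.25,0,0,0,0.05,1,0,-0.5,0,0,0,0.1,1,0,-0.75,0,0,0,0.15,1,0,-0.95,0,0,0,0.2,1,0,-1,0,0,0,0.2])

```text
time: 13.8
ee_pos: [0.5238, 0.0054, 0.4159]
ee_rot: [[-1.0, 0.017, -0.001], [0.017, 1.0, -0.003], [0.001, -0.003, -1.0]]
wrist_force: [0.9, 1.3, -4.2]
grip_width: 0.211
```

Emit:
carry_out(plan=[1,0,-0.25,0,0,0,0.05,1,0,-0.5,0,0,0,0.1,1,0,-0.75,0,0,0,0.15,1,0,-0.95,0,0,0,0.2,1,0,-1,0,0,0,0.22])

```text
time: 14.3
ee_pos: [0.5213, -0.1469, 0.4154]
ee_rot: [[-0.981, 0.192, -0.002], [0.192, 0.981, -0.003], [0.001, -0.004, -1.0]]
wrist_force: [0.7, 1.8, -4.1]
grip_width: 0.211
```

Run:
```python
from h import *
grab('wrist','w10');delta((.577,-.313,.417),78)
```

```text
t 14.35 at [ 0.5213 -0.1461  0.4154] F [ 0.8  0.7 -4.5] w 20.2
 shift [-0.577 -1.021 -0.009] turn [-0.003 -0.002  0.022]
```

Emit:
carry_out(plan=[1,-0.1,-0.2,0,0,0,0,1,-0.25,-0.42,0,0,0,0.02,1,-0.4,-0.65,0,0,0,0.02,1,-0.52,-0.85,0,0,0,0.02,1,-0.6,-0.97,0,0,0,0.02,1,-0.61,-1,0,0,0,0.02,1,-0.61,-1,0,0,0,0.02,1,-0.61,-1,0,0,0,0.02])

```text
time: 15.15
ee_pos: [0.5824, -0.3084, 0.416]
ee_rot: [[-0.979, 0.204, -0.002], [0.204, 0.979, 0.0], [0.002, -0.0, -1.0]]
wrist_force: [1.4, 0.6, -4.1]
grip_width: 0.21
```

Run:
```python
from h import *
delta((.582,-.314,.25),78);print(status.state()['joint_pos'])
s=grab('scene','s11');d=grab('side','d11');f=pickle.load(open('w10.pkl','rb'))
u,v=map(int,proj(f,(.577,-.313,.06),1));print(u,v)
im=np.asarray(f['pixels']);h=cv2.cvtColor(im,cv2.COLOR_RGB2HSV)
# basket in scene & side by brass colour
p=status.state()['ee_pos']-[0,0,.155]
R=[]
for n,k in(('s',s),('d',d)):
    u,v=map(int,proj(k,p));q=np.asarray(k['pixels'])[v-20:v+20,u-25:u+25];hh=cv2.cvtColor(q,cv2.COLOR_RGB2HSV)
    m=cv2.inRange(hh,(10,100,60),(30,255,255));ys,xs=np.nonzero(m);print(n,(u,v),len(ys));
    if len(ys)>5:R.append(ray(k,(xs.mean()+u-25,ys.mean()+v-20)))
if len(R)==2:print('brass centroid',tri(R))
```

```text
t 15.15 at [ 0.5824 -0.3084  0.416 ] F [ 1.4  0.6 -4.1] w 19.7
 shift [-0.007 -0.037  1.107] turn [-0.    -0.002  0.005]
[-3.39131516e+01  2.21962337e+01  4.90072043e+01 -6.09744048e-02
  1.08891903e+02 -1.12140699e+02]
236 208
s (271, 127) 48
d (361, 213) 165
brass centroid (array([ 0.58917317, -0.23257767,  0.2462595 ]), [np.float64(0.006320986054109009), np.float64(0.006320986054109166)])
```

Emit:
carry_out(plan=[1,0,-0.02,0.1,0,0,0,1,-0.007,-0.037,0.25,0,0,0,1,-0.007,-0.037,0.43,0,0,0,1,-0.007,-0.037,0.61,0,0,0,1,-0.007,-0.037,0.78,0,0,0,1,-0.007,-0.037,0.92,0,0,0,1,-0.007,-0.037,1,0,0,0,1,-0.007,-0.037,1,0,0,0,1,-0.007,-0.037,1,0,0,0])

```text
time: 16.15
ee_pos: [0.5828, -0.3146, 0.2679]
ee_rot: [[-0.979, 0.204, 0.001], [0.204, 0.979, -0.003], [-0.002, -0.003, -1.0]]
wrist_force: [0.6, 0.1, -2.9]
grip_width: 0.211
```

Run:
```python
from h import *
delta((.582,-.314,.229),78)
s=grab('scene','s12');d=grab('side','d12')
p=status.state()['ee_pos']-[0,0,.16];L=[]
for k in (s,d):
    u,v=map(int,proj(k,p));print(u-50,v-38);L.append(cv2.resize(np.asarray(k['pixels'])[v-38:v+37,u-50:u+50,::-1],(390,292),interpolation=2))
cv2.imwrite('pics/p12.png',np.hstack(L))
```

```text
t 16.15 at [ 0.5828 -0.3146  0.2679] F [ 0.6  0.1 -2.9] w 19.9
 shift [0.007 0.004 0.259] turn [-0.003  0.002  0.005]
224 124
310 224
```

View pics/p12.png

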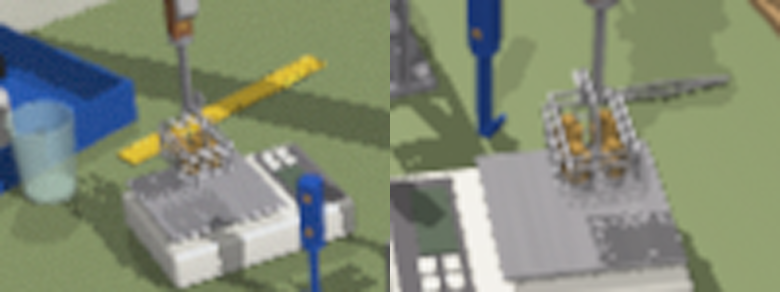

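The basket hangs upright about 40 mm over the pan, at (197,140) and (598,135), consistent with the middle. All 12 pictures are used up, so I'll work from numbers now. Lowering gently.

Emit:
carry_out(plan=[1,0.003,0.002,0.06,0,0,0,1,0.005,0.004,0.14,0,0,0,1,0.005,0.004,0.2,0,0,0,1,0.005,0.004,0.225,0,0,0,1,0.005,0.004,0.235,0,0,0,1,0.005,0.004,0.24,0,0,0,1,0.005,0.004,0.245,0,0,0,1,0.005,0.004,0.25,0,0,0,1,0.005,0.004,0.255,0,0,0,1,0.005,0.004,0.26,0,0,0,1,0.005,0.004,0.265,0,0,0,1,0.005,0.004,0.27,0,0,0,1,0.005,0.004,0.27,0,0,0,1,0.005,0.004,0.27,0,0,0])

```text
time: 17.65
ee_pos: [0.5829, -0.3147, 0.2286]
ee_rot: [[-0.979, 0.204, 0.003], [0.204, 0.979, -0.004], [-0.004, -0.004, -1.0]]
wrist_force: [0.3, -0.3, -1.7]
grip_width: 0.209
```

Run:
```python
from h import *
delta((.582,-.314,.211),78)
```

```text
t 17.65 at [ 0.5829 -0.3147  0.2286] F [ 0.3 -0.3 -1.7] w 19.7
 shift [0.007 0.004 0.117] turn [-0.005  0.005  0.005]
```

Emit:
carry_out(plan=[1,0,0,0.01,0,0,0,1,0,0,0.03,0,0,0,1,0,0,0.06,0,0,0,1,0,0,0.09,0,0,0,1,0,0,0.115,0,0,0,1,0,0,0.12,0,0,0,1,0,0,0.12,0,0,0])

```text
time: 18.35
ee_pos: [0.5828, -0.3147, 0.2102]
ee_rot: [[-0.979, 0.204, 0.003], [0.204, 0.979, -0.004], [-0.004, -0.003, -1.0]]
wrist_force: [-0.3, 1.5, -1.9]
grip_width: 0.212
```

Run:
```python
from h import *
import os
delta((.582,-.314,.211),78)
for n in('scene','side'):grab(n,n[0]+'13')
```

```text
t 18.35 at [ 0.5828 -0.3147  0.2102] F [-0.3  1.5 -1.9] w 19.9
 shift [ 0.006  0.003 -0.005] turn [-0.004  0.005  0.005]
```

Emit:
carry_out(plan=[1,-0.03,0,0,0,0,0,1,-0.06,0,0,0,0,0,1,-0.1,0,0,0,0,0,1,-0.14,0,0,0,0,0,1,-0.18,0,0,0,0,0,1,-0.19,0,0,0,0,0,1,-0.19,0,0,0,0,0])

```text
time: 19.15
ee_pos: [0.6112, -0.3206, 0.2105]
ee_rot: [[-0.979, 0.204, 0.003], [0.204, 0.979, -0.004], [-0.004, -0.004, -1.0]]
wrist_force: [-0.0, -0.3, -0.8]
grip_width: 0.21
```

Run:
```python
from h import *
delta((.61,-.32,.38),78)
for n in('scene','side'):
    a=grab(n,n[0]+'14');b=pickle.load(open(n[0]+'13.pkl','rb'))
    # brass mask motion between frames
    r=[]
    for k in(b,a):
        u,v=map(int,proj(k,(.577,-.313,.08)));hh=cv2.cvtColor(np.asarray(k['pixels'])[v-18:v+16,u-22:u+22],cv2.COLOR_RGB2HSV)
        m=cv2.inRange(hh,(10,110,60),(30,255,255));ys,xs=np.nonzero(m);r.append((len(ys),(xs.mean()+u-22).round(2),(ys.mean()+v-18).round(2)))
    print(n,r,onz(a,r[1][1:],.078))
```

```text
t 19.15 at [ 0.6112 -0.3206  0.2105] F [-0.  -0.3 -0.8] w 19.7
 shift [ 0.004 -0.002 -1.13 ] turn [-0.005  0.005  0.005]
scene [(67, np.float64(359.9), np.float64(270.01)), (184, np.float64(270.55), np.float64(158.15))] [ 0.54523136 -0.39572381  0.078     ]
side [(67, np.float64(359.9), np.float64(270.01)), (71, np.float64(359.97), np.float64(269.68))] [ 0.58473529 -0.30787769  0.078     ]
```

Emit:
carry_out(plan=[1,0,0,-0.05,0,0,0,1,0,0,-0.15,0,0,0,1,0,0,-0.3,0,0,0,1,0,0,-0.5,0,0,0,1,0,0,-0.75,0,0,0,1,0,0,-1,0,0,0,1,0,0,-1,0,0,0,1,0,0,-1,0,0,0])

```text
time: 20.05
ee_pos: [0.6103, -0.32, 0.362]
ee_rot: [[-0.979, 0.204, 0.005], [0.204, 0.979, -0.006], [-0.006, -0.005, -1.0]]
wrist_force: [-0.2, -0.6, -1.0]
grip_width: 0.211
```

Run:
```python
from h import *
delta((.41,-.046,.36),-1.8)
S=grab('scene','sc15');D=grab('side','sd15')
f0=pickle.load(open('f0.pkl','rb'))
for k,n in((S,'scene'),(D,'side')):
    u,v=map(int,proj(k,(.577,-.313,.08)))
    sl=np.s_[v-25:v+22,u-32:u+32]
    a=np.asarray(k['pixels']).astype(int);b=np.asarray(f0[n]['pixels']).astype(int)
    df=(np.abs(a-b).sum(2)>60)
    hh=cv2.cvtColor(np.asarray(k['pixels']),cv2.COLOR_RGB2HSV);m=cv2.inRange(hh,(10,110,50),(30,255,255))[sl]
    print(n,u-32,v-25)
    for row in range(0,47):print(''.join('B' if m[row,c] else '#' if df[sl][row,c] else '.' for c in range(64)))
```

```text
t 20.05 at [ 0.6103 -0.32    0.362 ] F [-0.2 -0.6 -1. ] w 19.8
 shift [ 1.681  1.515 -0.004] turn [1.000e-03 1.100e-02 1.778e+00]
scene 244 143
................................#.##############BBBBBBBBBBB#####
................#####................#########BBBBBBBBBBB#######
..............#############...............##.BBBBBBBBBB#########
..............##################..........BBBBBBBBBBBB##########
...............######################...BBBBBBBBBBBB############
...............#######################BBBBBBBBBBBB.......##..###
................####################BBBBBBBBBBBB.............#..
...................#.#############BBBBBBBBBBBB######............
..........................######BBBBBBBBBBBB############.......#
..............................BBBBBBBBBBBB##################..##
............................BBBBBBBBBBBB#######################.
..........................BBBBBBBBBBBB..########################
........................BBBBBBBBBBBB.........###################
......................BBBBBBBBBBBB...............###############
....................BBBBBBBBBBBB..............
[... 4466 characters left out ...]
............#########.................######......
..........................##########..##............######......
..........................##########...#.............#####......
...........................#########...##............######.....
............................#########..##..........#.#####......
.............................#########..##..##..##.##.#.........
..............................#######...###########..#..........
................................#####.############..###.........
................................######.#..#..###....##..........
.................................########..#....................
..................................######........................
```

Counting pixels in the difference masks, the basket stands at about scene (275,170) and side (360,270). The pan centre projects to (276,168) and (358,271), so it is central to about 5 mm and did not move when unhooked. Now back to the rack.

Emit:
carry_out(plan=[1,0.15,0.12,0,0,0,0.18,1,0.3,0.27,0,0,0,0.36,1,0.5,0.45,0,0,0,0.54,1,0.7,0.63,0,0,0,0.72,1,0.84,0.76,0,0,0,0.9,1,0.84,0.76,0,0,0.01,0.95])

```text
time: 20.75
ee_pos: [0.5062, -0.1784, 0.3581]
ee_rot: [[-0.579, 0.815, -0.009], [0.815, 0.579, 0.004], [0.009, -0.005, -1.0]]
wrist_force: [0.4, -0.9, -0.1]
grip_width: 0.211
```

Run:
```python
from h import *
delta((.4,-.0456,.35),-2)
```

```text
t 20.75 at [ 0.5062 -0.1784  0.3581] F [ 0.4 -0.9 -0.1] w 19.8
 shift [ 1.131 -0.064  0.064] turn [-0.01  -0.009  0.831]
```

Emit:
carry_out(plan=[1,0.2,-0.01,0,0,0,0.18,1,0.45,-0.03,0,0,0,0.36,1,0.7,-0.05,0,-0.01,-0.01,0.54,1,0.9,-0.06,0,-0.01,-0.01,0.72,1,1,-0.06,0,-0.01,-0.01,0.83,1,1,-0.06,0,-0.01,-0.01,0.83,1,1,-0.06,0,-0.01,-0.01,0.83])

```text
time: 21.45
ee_pos: [0.4118, -0.0615, 0.3586]
ee_rot: [[0.032, 0.999, -0.001], [0.999, -0.032, -0.001], [-0.001, -0.001, -1.0]]
wrist_force: [-0.1, 0.6, -1.1]
grip_width: 0.215
```

Run:
```python
from h import *
delta((.4,-.0456,.25),-2);delta((.4,-.0456,.139),-2)
S=grab('scene','sc16');D=grab('side','sd16')
```

```text
t 21.45 at [ 0.4118 -0.0615  0.3586] F [-0.1  0.6 -1.1] w 20.2
 shift [ 0.104 -0.082  0.724] turn [-0.001  0.001  0.004]
t 21.45 at [ 0.4118 -0.0615  0.3586] F [-0.1  0.6 -1.1] w 20.2
 shift [ 0.105 -0.081  1.464] turn [-0.001  0.001  0.004]
```

Emit:
carry_out(plan=[1,0.05,-0.04,0.15,0,0,0,1,0.104,-0.082,0.4,0,0,0,1,0.104,-0.082,0.65,0,0,0,1,0.104,-0.082,0.85,0,0,0,1,0.104,-0.082,0.9,0,0,0.004,1,0.104,-0.082,0.9,0,0,0.004,1,0.104,-0.082,0.9,0,0,0.004])

```text
time: 22.25
ee_pos: [0.4019, -0.0468, 0.2248]
ee_rot: [[0.037, 0.999, 0.001], [0.999, -0.037, -0.001], [-0.001, 0.001, -1.0]]
wrist_force: [-0.6, 0.1, -0.7]
grip_width: 0.209
```

Run:
```python
from h import *
delta((.4,-.0456,.139),-2)
```

```text
t 22.25 at [ 0.4019 -0.0468  0.2248] F [-0.6  0.1 -0.7] w 19.6
 shift [ 0.009 -0.014  0.572] turn [ 0.002  0.002 -0.002]
```

Emit:
carry_out(plan=[1,0.009,-0.01,0.15,0,0,0,1,0.009,-0.01,0.33,0,0,0,1,0.009,-0.01,0.5,0,0,0,1,0.009,-0.01,0.56,0.002,0.002,0,1,0.009,-0.01,0.56,0.002,0.002,0,1,0.009,-0.01,0.56,0.002,0.002,0,1,0.009,-0.01,0.56,0.002,0.002,0])

```text
time: 22.95
ee_pos: [0.402, -0.046, 0.1423]
ee_rot: [[0.037, 0.999, 0.003], [0.999, -0.037, -0.001], [-0.001, 0.003, -1.0]]
wrist_force: [-0.1, 0.3, -1.3]
grip_width: 0.216
```

Run:
```python
from h import *
delta((.44,-.0467,.1395),-2);delta((.4943,-.0488,.1395),-2)
```

```text
t 22.95 at [ 0.402  -0.046   0.1423] F [-0.1  0.3 -1.3] w 20.3
 shift [0.005 0.253 0.019] turn [ 0.004  0.001 -0.002]
t 22.95 at [ 0.402  -0.046   0.1423] F [-0.1  0.3 -1.3] w 20.3
 shift [0.004 0.615 0.02 ] turn [ 0.004  0.001 -0.002]
```

Emit:
carry_out(plan=[1,0.005,0.08,0.017,0.004,0,0,1,0.005,0.16,0.017,0.004,0,0,1,0.005,0.24,0.017,0.004,0,0,1,0.005,0.32,0.017,0.004,0,0,1,0.004,0.4,0.017,0.004,0,0,1,0.004,0.48,0.017,0.004,0,0,1,0.004,0.56,0.017,0.004,0,0,1,0.004,0.615,0.017,0.004,0,0,1,0.004,0.615,0.017,0.004,0,0,1,0.004,0.615,0.017,0.004,0,0])

```text
time: 23.95
ee_pos: [0.4938, -0.0487, 0.1398]
ee_rot: [[0.037, 0.999, -0.001], [0.999, -0.037, -0.0], [-0.001, -0.001, -1.0]]
wrist_force: [-0.3, -0.3, -1.5]
grip_width: 0.212
```

Run:
```python
from h import *
delta((.4943,-.0488,.129),-2)
```

```text
t 23.95 at [ 0.4938 -0.0487  0.1398] F [-0.3 -0.3 -1.5] w 19.9
 shift [-0.001  0.003  0.072] turn [-0.002  0.001 -0.002]
```

No lateral force, so the strip is in the slot. Lowering onto the seat.

Emit:
carry_out(plan=[1,0,0.003,0.02,0,0,0,1,0,0.003,0.04,0,0,0,1,0,0.003,0.055,0,0,0,1,0,0.003,0.065,0,0,0,1,0,0.003,0.071,0,0,0,1,0,0.003,0.073,0,0,0,1,0,0.003,0.073,0,0,0])

```text
time: 24.65
ee_pos: [0.4943, -0.0487, 0.1289]
ee_rot: [[0.037, 0.999, -0.001], [0.999, -0.037, -0.0], [-0.001, -0.001, -1.0]]
wrist_force: [-0.1, 0.4, -1.4]
grip_width: 0.211
```

Run:
```python
from h import *
delta((.4943,-.0488,.129),-2)
a=grab('scene','sc17');D=grab('side','sd17')
f0=pickle.load(open('f0.pkl','rb'))
for k in (f0['side'],D):
    im=np.asarray(k['pixels'])[190:232,288:312];h=cv2.cvtColor(im,cv2.COLOR_RGB2HSV);m=cv2.inRange(h,(3,90,40),(14,255,220));ys,xs=np.nonzero(m);print(len(ys),xs.min()+288,xs.max()+288,ys.min()+190,ys.max()+190)
```

```text
t 24.65 at [ 0.4943 -0.0487  0.1289] F [-0.1  0.4 -1.4] w 19.8
 shift [-0.     0.    -0.001] turn [-0.002  0.001 -0.002]
160 288 300 190 219
136 288 301 198 219
```

Emit:
carry_out(plan=[1,0,0,0.003,0,0,0,1,0,0,0.006,0,0,0,1,0,0,0.008,0,0,0,1,0,0,0.008,0,0,0,1,0,0,0.008,0,0,0])

```text
time: 25.25
ee_pos: [0.4945, -0.0487, 0.1287]
ee_rot: [[0.037, 0.999, -0.0], [0.999, -0.037, -0.001], [-0.001, -0.0, -1.0]]
wrist_force: [-1.8, 0.7, 5.6]
grip_width: 0.211
```

Run:
```python
from h import *
delta((.4943,-.0488,.129),-2);print(status.state()['torque'])
```

```text
t 25.25 at [ 0.4945 -0.0487  0.1287] F [-1.8  0.7  5.6] w 19.8
 shift [-0.    -0.001 -0.002] turn [-0.     0.001 -0.002]
[ 0.05680371  0.40098426 -0.00844269]
```

It rests on the prongs (+5.6 N). Opening.

Emit:
carry_out(plan=[0.45,0,0,0,0,0,0,0.3,0,0,0,0,0,0,0,0,0,0,0,0,0,-0.5,0,0,0,0,0,0,-0.8,0,0,0,0,0,0,-0.8,0,0,0,0,0,0,-0.8,0,0,0,0,0,0,-0.8,0,0,0,0,0,0,-0.8,0,0,0,0,0,0,-0.8,0,0,0,0,0,0])

```text
time: 26.25
ee_pos: [0.4945, -0.0488, 0.1287]
ee_rot: [[0.037, 0.999, -0.0], [0.999, -0.037, -0.001], [-0.001, -0.0, -1.0]]
wrist_force: [0.7, 0.1, 0.3]
grip_width: 0.899
```

Emit:
carry_out(plan=[-0.8,0,0,-0.1,0,0,0,-0.8,0,0,-0.3,0,0,0,-0.8,0,0,-0.6,0,0,0,-0.8,0,0,-0.9,0,0,0,-0.8,0.3,0,-1,0,0,0,-0.8,0.6,0,-1,0,0,0,-0.8,0.6,0,-1,0,0,0])

```text
time: 26.95
ee_pos: [0.4979, 0.0457, 0.2796]
ee_rot: [[0.031, 1.0, 0.002], [1.0, -0.031, 0.002], [0.002, 0.001, -1.0]]
wrist_force: [-0.7, -0.7, 0.4]
grip_width: 0.9
```

Run:
```python
from h import *
delta((.4943,-.0488,.129),-2)
a=grab('scene','sc18');D=grab('side','sd18');f=grab('wrist','w18')
f0=pickle.load(open('f0.pkl','rb'))
for n,k in(('scene',a),('side',D)):
    A=np.asarray(k['pixels']);B=np.asarray(f0[n]['pixels'])
    for (nm,p) in(('A',(.495,-.049,.136)),('B',(.4985,.06,.136))):
        u,v=map(int,proj(k,p))
        for q in(B,A):
            h=cv2.cvtColor(q[v-16:v+17,u-9:u+10],cv2.COLOR_RGB2HSV);m=cv2.inRange(h,(3,90,40),(14,255,220));ys,xs=np.nonzero(m);print(n,nm,len(ys),(xs.mean()+u-9).round(1),(ys.mean()+v-16).round(1))
    df=((np.abs(A.astype(int)-B).sum(2)>90)*255).astype(np.uint8);df=cv2.morphologyEx(df,cv2.MORPH_OPEN,np.ones((3,3)))
    N,l,st,c=cv2.connectedComponentsWithStats(df);print([s[:5].tolist() for s in st[1:] if s[4]>60])
im=np.asarray(f['pixels']);h=cv2.cvtColor(im,cv2.COLOR_RGB2HSV);m=cv2.inRange(h,(4,90,50),(14,220,220))
N,l,st,c=cv2.connectedComponentsWithStats(m);print([s.tolist() for s in st[1:] if s[4]>150]);
for p in[(.495,-.049,.166),(.4985,.06,.166)]:print(proj(f,p,1))
```

```text
t 26.95 at [0.4979 0.0457 0.2796] F [-0.7 -0.7  0.4] w 84.6
 shift [-0.632 -0.005  1.003] turn [ 0.002 -0.003  0.005]
scene A 93 337.8 175.6
scene A 91 337.6 176.0
scene B 71 359.3 189.5
scene B 68 359.3 189.9
[[384, 0, 62, 37, 1068], [461, 0, 47, 139, 3863], [340, 4, 26, 15, 270], [366, 12, 10, 14, 65], [322, 22, 38, 75, 1238], [308, 32, 19, 31, 244], [355, 34, 27, 55, 648], [313, 53, 8, 12, 67], [332, 95, 51, 50, 991], [302, 111, 41, 58, 671], [252, 121, 54, 19, 425], [438, 126, 17, 7, 79], [366, 129, 7, 19, 81], [250, 134, 53, 17, 371], [347, 151, 31, 15, 128], [171, 155, 15, 15, 146], [271, 163, 15, 8, 85], [244, 167, 18, 9, 84], [203, 170, 25, 14, 162], [220, 187, 18, 12, 155]]
side A 158 295.7 206.8
side A 157 296.3 206.7
side B 112 289.0 192.7
side B 105 288.7 191.9
[[70, 0, 63, 174, 3737], [128, 0, 35, 18, 528], [168, 0, 4, 23, 79], [230, 5, 70, 32, 1068], [220, 13, 27, 41, 343], [123, 19, 44, 87, 1917], [239, 25, 27, 31, 447], [303, 26, 13, 10, 89], [220, 32, 13, 19, 197], [267, 34, 31, 12, 173], [295, 34, 40, 89, 2095], [251, 47, 64, 83, 2184], [131, 124, 20, 91, 799], [301, 124, 48, 43, 765], [283, 132, 26, 21, 263], [102, 150, 17, 42, 421], [117, 195, 12, 8, 67], [170, 247, 141, 144, 3050], [329, 267, 35, 27, 460], [385, 269, 61, 43, 591], [187, 315, 88, 85, 2287], [432, 316, 12, 12, 88], [363, 325, 42, 21, 546], [465, 343, 69, 57, 833], [441, 354, 19, 13, 149], [462, 372, 12, 11, 69], [285, 384, 47, 16, 482], [417, 393, 27, 7, 140]]
[[539, 3, 36, 118, 3304], [552, 143, 22, 126, 1045], [309, 163, 20, 29, 452], [311, 251, 18, 40, 672]]
(np.float64(320.3506054226664), np.float64(281.99880677371175))
(np.float64(320.22466538270004), np.float64(180.8985742502032))
```

```bash
python3 -c "
from station import workorder
print(workorder.close_job())"
```

```text
the job is handed in; nothing more can be done
None
```

The basket is on the balance pan and the lifting hook is back in the right-hand fork of the rack. I handed the job in at about 27 s, and no verdict came back.

I took the square-handled hook from the right fork and caught the bail inside the jar; the wrist force rose from about 1 N to 4 N. I lifted the basket straight out and set it down slowly, then unhooked it and hung the hook back, where the prongs took its weight at +5.6 N. The arm was left open and clear of everything.

**Last checks:**
- **Hook and paddle:** both handles show within about 1 pixel of where they were at the start.
- **Basket position:** it appears upright on the pan, about 5 mm from the middle at most by pixel count. It did not move when I unhooked it.
- **Forces:** all wrist-force readings were low, and none suggested contact with the jar.

**Checks that failed or disagreed:**
- **Brass colour check:** it was unusable in the scene camera because the yellow rule has the same colour. In the side camera it put the masses about 9 mm from the pan centre.
- **Pan centre:** the scene and side views differ by about 8 mm in y, so I used the triangulated mean.
- **Hook over the jar:** its measured position was about 4 mm off in x from where the gripper put it. The catch still worked.
- **After the 12 allowed pictures:** I checked the set-down, unhooking and rehanging by numbers only. I did not separately check that the other bench items stayed put; the image differences there may be the arm and its shadow.

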